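# Hold the flap arm in its hinge for the pin

### The arm

A 6-joint arm with a two-finger parallel gripper is mounted at the origin on the work surface. World frame = base frame: x ahead of the robot, y to its left, z up, the work surface at z = 0. Lengths are in mm, angles in degrees, forces in N, time in s.
With the tool pointing down it reaches from about 350 to 850 mm from the base axis. Payload 8.1 kg.
Tool frame: the origin (TCP) lies midway between the tips of the shut fingers; the grasp point (between the pads) lies 19 mm behind it (hold_point_z is the distance from the TCP to the grasp point, in mm); z points along the fingers, y is the direction in which the jaws open and shut (so a half turn about z gives the same grasp; the last joint's range is limited). The gripper opens to 85 mm and grips with 20 to 120 N. Pads are 22 mm wide; open, the fingers measure 114 mm over their backs; the gripper's body (76 mm by 85 mm) begins 54 mm behind the grasp point. The pads swing forward as they close: fully open they stand 13 mm farther back than shut.
Start: joints at [-76.284, 7.471, 85.268, -0, 87.261, -4.893], TCP at [191.492, -568.627, 231.292] pointing down, gripper open.
Joint ranges: [-169.43, 169.43], [-51.17, 129.36], [1.28, 143.12], [-76.62, 256.62], [0, 156.53], [-152.29, 152.29]. Speed limits (degrees/s): [136.94, 136.94, 159.86, 180, 180, 180].

### API

Orientations are given as [roll, pitch, yaw] about the fixed x, y, z axes, in that order (R = Rz(yaw) Ry(pitch) Rx(roll)).
In Python, from bench import sense, snapshot, camera_params, hand_in, hold_point_z gives the robot as it stands.
- The arm moves only by the tool servo_tool, never from a script. Its argument "motion" is a list of rows, each a list of 7 numbers: the finger opening in mm, from 0 to 85.4, then the shift along the tool's x, y, z in mm, then the turn, a rotation vector about the tool's x, y, z in rad. A call has 1 to 10 rows; each row shifts and turns the pose as measured when the row begins, along the tool's axes as they then stand; what a row does not reach is not made up. A row lasts 1/10 s, in which the tool goes at most 50 mm and 8.59 degrees, less where a joint would pass 70% of its speed; a pose out of reach is approached as far as the arm can. A call with a gripper value outside its range is refused whole. The fingers move at their own pace and stop on an object; "force" is the grip in N (left out, the last holds). Time passes only in rows, so rows that do not move let the fingers close. It gives the time, the measured TCP pose, the force and the opening at its end, in the units of the state.
- sense(): the state, without advancing time (a new reading comes with each control period).
- snapshot(name): name is "side" or "top"; returns the picture (384x512x3 uint8, blue, green, red); there is no depth.
- camera_params(name): a dict with "fx", "fy", "cx", "cy" (pixels), "R" (3x3) and "t" (3): a world point X has camera coordinates R X + t. Camera axes: x right, y down, z forward; pixel columns grow to the right and rows downward; lengths in mm; the calibration is good to about 2 mm. A picture is of the moment at which its call begins. camera_params takes no time and is no camera call.
- hand_in(): hands the job in, once; it reports no verdict.
The state is a dict: "time": time; "joint_pos": joint angles; "qd": joint speeds; "joint_efforts": joint torques, N m; "tool_pos": TCP position; "tcp_rot": TCP orientation; "ft_force": force on the tool from outside, world axes, zero at the start; "wrist_torque": the same for the moment, N m; "finger_gap": finger opening in mm.
Only numpy, scipy, OpenCV 4.12 (cv2) and the standard library are available. Lean on these libraries where they do the work, as an engineer would, in place of code of your own. Each camera call takes 0.05 s, during which the arm holds its last target. There are 200 camera calls.

### The job

The pressing table's side flap is being rehung: pick up the loose wooden flap arm by its blue band and bring its hinge knuckle into the gap between the two knuckles on the green jamb block, centred in the gap, with the arm level and the holes lined up so that the brass pin could be pushed straight through. Be gentle with the hinge, do not let the arm rest or press on the jamb, and leave the iron, brass pin, thread cone and clapper where they are. Finish while still holding the arm there, gripped and motionless: do not put it down or let go.

Things in the scene. Friction and masses are not known exactly. Their poses are not given: they have to be found in the camera images.
- flap_arm: Loose flap arm lying flat on the table, at the robot's left or right. Pale wooden batten 180 (x) x 28 (y) x 34 (z) mm; origin at the centre of its underside, z up. An aluminium leaf 22 wide on top (5 mm thick, top at z = 39, from x = 26.5 on) carries a hinge knuckle beyond the +x end: tube along y, 28 mm outer diameter, 30 long. About 0.2 kg. Grip across the 28 mm at the blue band.
- grip_band (a point): Centre of the arm's blue grip band (x = 5 to 55 mm), near the balance point: x = 30, y = 0, z = 17 mm in the flap arm's frame. Axes as the arm's.
- leaf_hole (a point): Centre of the 15 mm hole of the flap arm's knuckle: x = 120, y = 0, z = 36.5 mm in the flap arm's frame. The hole runs along y.
- jamb: Green jamb block fixed to the table, 60 (x) x 110 (y) x 102 (z) mm, on a dark foot; origin at the centre of its underside, z up; its -x side looks roughly to the robot. Its leaf on top (108 mm up) has two knuckles (tubes along y, 28 mm outer diameter, 35 long, 15 mm holes) overhanging the -x side, 36 mm apart. The arm comes in from the -x side, pointing along the jamb's +x.
- jamb_hole (a point): Point on the axis of the jamb's knuckles, midway between them, in the gap: x = -55, y = 0, z = 112 mm in the jamb's frame, axes as the jamb's; the hole runs along y. The gap is open to -x, above and below; the leaf's edge closes its back 20 mm from the axis.
- iron: Black flat iron standing on its sole, bystander: about 195 x 110 mm, 104 mm high, origin under its middle, nose towards +x. On the side opposite to the flap arm.
- hinge_pin: Brass T-handled hinge pin lying on the table, bystander: 10 mm thick, 110 mm long along x, 46 mm cross bar along y at its -x end; origin on the table under its middle.
- thread_cone: Blue cone of thread standing upright, bystander: 72 mm diameter at the foot, 130 mm high, origin at the centre of its foot.
- clapper: Wooden tailor's clapper lying flat, bystander: 160 (x) x 60 (y) x 40 (z) mm with rounded edges, origin at the centre of its underside.
Not all that is in view belongs to the job. There is more than one size of the flap_arm; the job needs the middle-sized.

How it is judged (in metres and radians):
On the way, in this order (a step that is already met when the one before it is completed fails the run):
1. the flap arm is gripped and lifted 40 mm clear of the table (height (world z) of flap_arm above 0.04 m and contact force between the fingers and flap_arm above 2 N), for 0.2 s.
2. the arm's knuckle is held in the gap, holes in line (distance between leaf_hole and jamb_hole below 0.005 m and angle between the y axis of flap_arm and the y axis of jamb, either way round below 0.09 rad and angle between flap_arm's own z axis and vertical below 0.14 rad and contact force between flap_arm and jamb below 1 N and contact force between the fingers and flap_arm above 2 N and height (world z) of flap_arm above 0.055 m and linear speed of flap_arm below 0.02 m/s), for 0.5 s.
At the end, for the whole second after the job is handed in: Arm gripped (over 2 N), still (under 20 mm/s), hole centre within 5 mm of the gap centre, axes parallel within 0.09 rad, level within 0.14 rad, over 55 mm above the table, under 1 N on the jamb; the four bystanders within 30 mm of their starts (all of step 2 and distance of each of iron, hinge_pin, thread_cone, clapper from where it was at the start of the episode below 0.03 m); the arm keeps its last pose, push and grip.
It fails at once if the arm is knocked or pressed hard against the jamb (over 30 N) (contact force between flap_arm and jamb above 30 N).
It fails at once if the iron is moved by more than 30 mm (distance of iron from where it was at the start of the episode above 0.03 m).
It fails at once if the brass pin is moved by more than 30 mm (distance of hinge_pin from where it was at the start of the episode above 0.03 m).
It fails at once if the thread cone is moved by more than 30 mm (distance of thread_cone from where it was at the start of the episode above 0.03 m).
It fails at once if the wooden clapper is moved by more than 30 mm (distance of clapper from where it was at the start of the episode above 0.03 m).
It also fails if it takes over 40 s, if anything falls off the work surface, if the arm or the gripper's body presses on something with over 40 N, if the wrist force passes 120 N, or if a joint passes its speed limit or range.

## Working session

There is one attempt and no reset: what is moved stays moved. The work goes in short steps, Python scripts to look and compute and a tool call to move; the robot and the scene stay as the last step left them, time stands still between calls to the robot, and variables do not carry over. Pictures are saved under pics/ and viewed, about 8 in all and at most 12, crops included, and the job is handed in when it is done.

Besides the shell and the picture viewer there is one more tool, called as name(argument=value, ...) on one line, values as JSON. servo_tool: Moves the arm, as the interface text tells. Its arguments: {"type":"object","properties":{"motion":{"type":"array"},"force":{"type":"number"}},"required":["motion"]}

```bash
ls; mkdir -p pics; python3 - <<'E'
from bench import *
import cv2,numpy as np
for n in("top","side"):
    cv2.imwrite(f"pics/{n}0.png",snapshot(n)); p=camera_params(n); print(n,{k:np.round(v,3).tolist() for k,v in p.items()})
print(sense()); print(hold_point_z)
E
```

```text
pics
top {'fx': 460.469, 'fy': 460.469, 'cx': 253.85, 'cy': 194.322, 'R': [[-0.005, -1.0, -0.009], [-0.992, 0.006, -0.124], [0.124, 0.008, -0.992]], 't': [176.36, 565.185, 1480.052]}
side {'fx': 381.035, 'fy': 381.035, 'cx': 256.589, 'cy': 191.588, 'R': [[0.973, -0.232, -0.006], [-0.14, -0.568, -0.811], [0.185, 0.789, -0.585]], 't': [-512.497, 255.288, 928.016]}
{'time': 0.1, 'joint_pos': array([-7.62830104e+01,  7.51272951e+00,  8.53251896e+01, -1.06281360e-04,
        8.72611602e+01, -4.89302371e+00]), 'qd': array([ 0.01053512, -0.1417798 , -0.17526206, -0.02476963,  0.07347551,
       -0.02399477]), 'joint_efforts': array([ 1.58526705e-03, -5.70948529e+01, -5.01943874e+01, -1.62927131e-04,
        8.07556644e-03,  4.46193678e-05]), 'tool_pos': array([ 191.37434679, -568.12276364,  230.30841105]), 'tcp_rot': array([-1.79901273e+02, -8.34526145e-03,  1.86100113e+01]), 'ft_force': array([ 0.35775548,  0.25778489, -0.50987732]), 'wrist_torque': array([ 0.03583495,  0.02197584, -0.05999106]), 'finger_gap': 85.43965378571083}
18.700000000000003
```

View pics/top0.png

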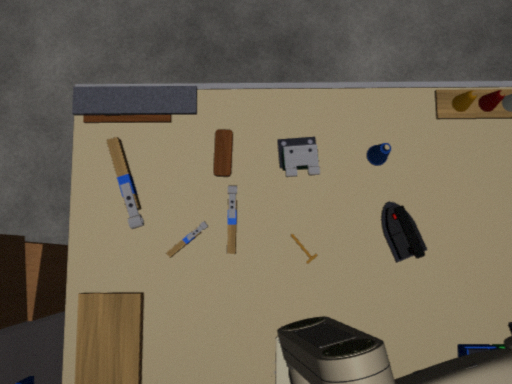

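View pics/side0.png

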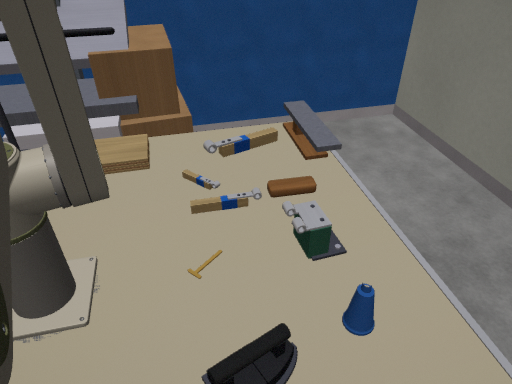

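The top view has three flap arms: large at (125,182), small at (187,239) and middle-sized at (232,219). In the side view the middle one is at (225,200). The jamb is at (299,155) top and (312,230) side. The middle one is about 68 px × 2.9 mm ≈ 200 mm or more, which fits the 224 mm total. Next, close crops.

```bash
python3 - <<'E'
import cv2,numpy as np
t=cv2.imread("pics/top0.png");s=cv2.imread("pics/side0.png")
a=cv2.resize(t[125:265,215:335],None,fx=4.2,fy=4.2,interpolation=cv2.INTER_CUBIC)
cv2.imwrite("pics/tc.png",a)
b=cv2.resize(s[180:265,185:350],None,fx=4.8,fy=4.8,interpolation=cv2.INTER_CUBIC)
cv2.imwrite("pics/sc.png",b)
E
```

```text
(no output)
```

View pics/tc.png

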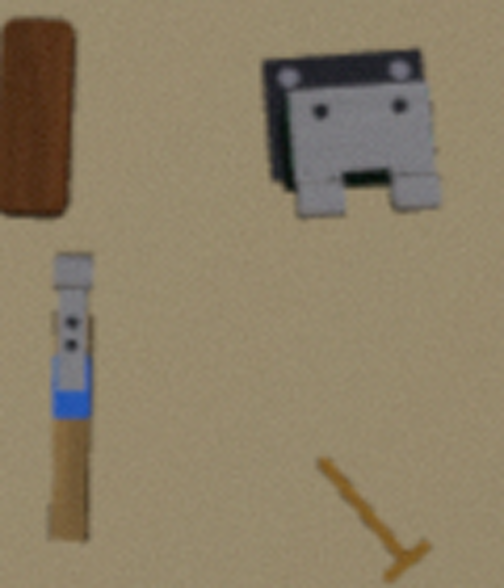

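View pics/sc.png

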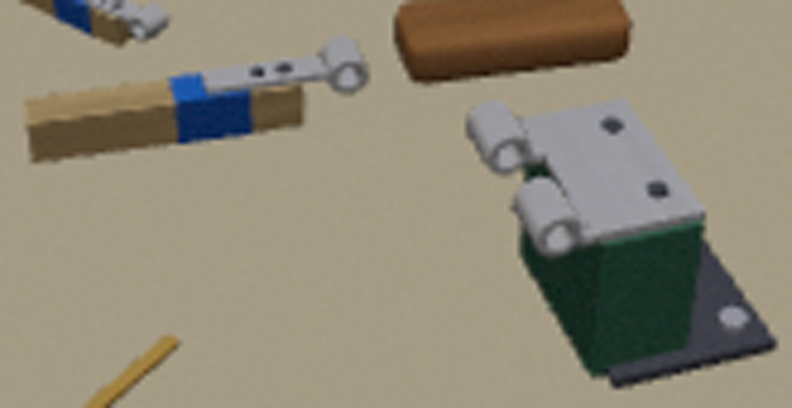

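The crop confirms the choice. The middle arm's knuckle is at tc (74,272), its band at (72,385), and its proportions match 180×28. The jamb gap is between tc (345,216) and (391,208). Next I fit both poses from keypoints.

```bash
cat > fit.py <<'E'
import numpy as np
from bench import camera_params
from scipy.optimize import least_squares
P={n:camera_params(n) for n in("top","side")}
def proj(n,X):
    p=P[n];c=np.atleast_2d(X)@np.array(p["R"]).T+p["t"]
    return c[:,:2]/c[:,2:]*[p["fx"],p["fy"]]+[p["cx"],p["cy"]]
def rz(a): c,s=np.cos(a),np.sin(a);return np.array([[c,-s,0],[s,c,0],[0,0,1]])
def fit(obs,x0):
    # obs: (cam, local xyz, px); unknown x,y,yaw,z
    def r(q,full=False):
        R=rz(q[2]);o=[(proj(n,R@np.array(l)+[q[0],q[1],q[3]])[0]-px) for n,l,px in obs]
        return np.array(o) if full else np.append(np.ravel(o),q[3]/4)
    s=least_squares(r,x0,loss="soft_l1",x_scale=[10,10,.1,10])
    return s.x,r(s.x,True)
def T(u,v):return np.array([(u+.5)/4.2-.5+215,(v+.5)/4.2-.5+125])
def S(u,v):return np.array([(u+.5)/4.8-.5+185,(v+.5)/4.8-.5+180])
E
python3 - <<'E'
from fit import *
arm=[("top",(5,14,34),T(53,418)),("top",(5,-14,34),T(91,418)),("top",(134,15,36.5),T(55,254)),("top",(134,-15,36.5),T(93,254)),
("top",(106,15,36.5),T(55,290)),("top",(106,-15,36.5),T(93,290)),("top",(26.5,0,39),T(71,391)),
("side",(120,-15,36.5),S(348,72)),("side",(-90,-14,0),S(33,161)),("side",(90,-14,0),S(303,124)),("side",(-90,-14,34),S(27,122)),("side",(-90,14,34),S(26,100)),("side",(5,-14,0),S(182,143)),("side",(55,-14,0),S(252,133))]
jamb=[("top",(-69,53,112),T(297,217)),("top",(-69,18,112),T(345,216)),("top",(-69,-18,112),T(391,208)),("top",(-69,-53,112),T(441,208)),
("side",(-55,-53,112),S(557,236)),("side",(-55,18,112),S(508,153)),("side",(-35,0,108),S(541,183))]
for nm,o,x0 in(("arm",arm,[450,200,0,0]),("jamb",jamb,[640,60,0,0])):
    q,r=fit(o,x0);print(nm,q[:2].round(1),"yaw",np.degrees(q[2]).round(2),"z",q[3].round(1))
    for a,b in zip(o,r):print(a[0],a[1],b.round(2))
    l=np.array((30,0,17) if nm=="arm" else(-55,0,112));print("pt",rz(q[2])@l+[q[0],q[1],q[3]])
E
```

```text
arm [464.  246.2] yaw -0.54 z 1.7
top (5, 14, 34) [ 0.23 -0.22]
top (5, -14, 34) [-0.25 -0.18]
top (134, 15, 36.5) [-0.13 -0.35]
top (134, -15, 36.5) [-0.08 -0.31]
top (106, 15, 36.5) [-0.23 -0.49]
top (106, -15, 36.5) [-0.16 -0.46]
top (26.5, 0, 39) [ 0.21 -0.45]
side (120, -15, 36.5) [0.01 0.69]
side (-90, -14, 0) [-0.45  0.73]
side (90, -14, 0) [0.18 0.2 ]
side (-90, -14, 34) [-0.38  0.18]
side (-90, 14, 34) [-0.94 -0.63]
side (5, -14, 0) [-1.09  0.08]
side (55, -14, 0) [-0.01 -0.1 ]
pt [493.95353129 245.925637    18.71217604]
jamb [684.6  25. ] yaw 3.85 z -0.3
top (-69, 53, 112) [0.16 0.3 ]
top (-69, 18, 112) [-0.15 -0.27]
top (-69, -18, 112) [0.33 0.81]
top (-69, -53, 112) [-0.46  0.  ]
side (-55, -53, 112) [-0.12  0.23]
side (-55, 18, 112) [-0.26  0.55]
side (-35, 0, 108) [ 2.39 -1.87]
pt [629.70127008  21.33273576 111.65977789]
```

servo_tool(motion=[[85, 0, 0, 0, 0, 0, 0.085], [85, 0, 0, 0, 0, 0, 0.085], [85, 0, 0, 0, 0, 0, 0.085], [85, 0, 0, 0, 0, 0, 0.085]])

```text
time: 0.5
tool_pos: [191.1, -566.8, 227.7]
tcp_rot: [-179.7, 0.1, -1.5]
ft_force: [-0.1, -0.3, 0.9]
finger_gap: 85.1
```

servo_tool(motion=[[85, 24, -36, 0, 0, 0, 0], [85, 24, -36, 0, 0, 0, 0], [85, 24, -36, 0, 0, 0, 0], [85, 24, -36, 0, 0, 0, 0], [85, 24, -36, 0, 0, 0, 0], [85, 24, -36, 0, 0, 0, 0], [85, 24, -36, 0, 0, 0, 0], [85, 24, -36, 0, 0, 0, 0], [85, 24, -36, 0, 0, 0, 0], [85, 24, -36, 0, 0, 0, 0]])

```text
time: 1.5
tool_pos: [445.3, -203.3, 224.2]
tcp_rot: [-179.3, 0.4, -2.3]
ft_force: [1.2, -0.9, -0.2]
finger_gap: 85.1
```

servo_tool(motion=[[85, 5, -42, 0, 0, 0, -0.01], [85, 5, -42, 0, 0, 0, -0.01], [85, 5, -42, 0, 0, 0, -0.01], [85, 5, -42, 0, 0, 0, 0], [85, 5, -42, 0, 0, 0, 0], [85, 5, -42, 0, 0, 0, 0], [85, 5, -42, 0, 0, 0, 0], [85, 5, -42, 0, 0, 0, 0], [85, 5, -42, 0, 0, 0, 0], [85, 5, -42, 0, 0, 0, 0]])

```text
time: 2.5
tool_pos: [500.3, 234.1, 225.6]
tcp_rot: [-179.3, 0.6, -0.5]
ft_force: [0.5, -0.1, 0.0]
finger_gap: 85.4
```

servo_tool(motion=[[85, 0, 0, 0, 0, 0, 0]])

```text
time: 2.6
tool_pos: [499.6, 238.6, 224.9]
tcp_rot: [-179.2, 0.6, -0.2]
ft_force: [0.4, -0.9, 0.1]
finger_gap: 85.1
```

servo_tool(motion=[[85, -3, -4, 30, -0.007, 0.005, 0], [85, -2, -3, 30, -0.007, 0.005, 0], [85, 0, 0, 35, 0, 0, 0], [85, 0, 0, 35, 0, 0, 0], [85, 0, 0, 25, 0, 0, 0], [85, 0, 0, 10, 0, 0, 0], [85, 0, 0, 0, 0, 0, 0]])

```text
time: 3.3
tool_pos: [492.7, 245.6, 53.6]
tcp_rot: [179.8, 0.1, -0.0]
ft_force: [0.0, 1.3, -1.0]
finger_gap: 84.9
```

```bash
python3 - <<'E'
from bench import *
import cv2
t=snapshot("top");s=snapshot("side")
a=cv2.resize(t[150:270,180:290],None,fx=3.6,fy=3.6);b=cv2.resize(s[110:230,150:260],None,fx=3.6,fy=3.6)
cv2.imwrite("pics/pre.png",cv2.hconcat([a,b]));print(sense()["tool_pos"])
E
```

```text
[494.15111136 246.30218419  55.78763389]
```

View pics/pre.png

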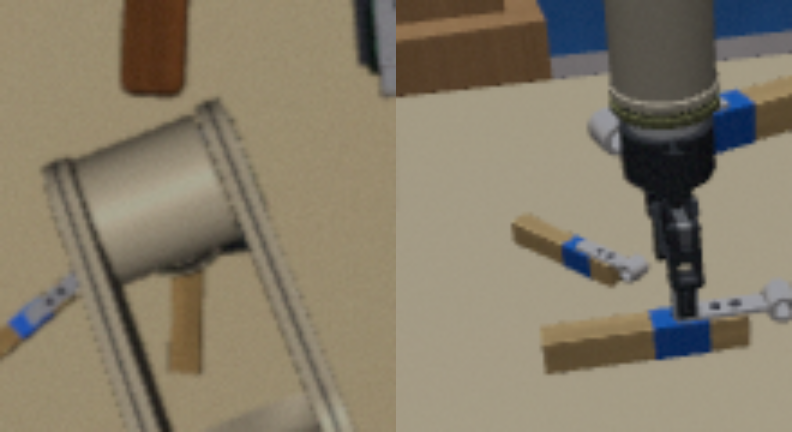

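The gripper is above the middle arm's blue band: side crop finger at (685,300), band at (682,335). Now I descend and grip.

servo_tool(motion=[[85, 0, 0, 15, 0, 0, 0], [85, 0, 0, 15, 0, 0, 0], [85, 0, 0, 12, 0, 0, 0], [85, 0, 0, 5, 0, 0, 0], [85, 0, 0, 0, 0, 0, 0]])

```text
time: 3.9
tool_pos: [498.0, 247.4, 9.4]
tcp_rot: [-179.9, -0.5, -0.0]
ft_force: [0.3, -1.3, -0.3]
finger_gap: 85.3
```

servo_tool(motion=[[60, -2, 0, 1, 0, 0, 0], [35, 0, 0, 0, 0, 0, 0], [20, 0, 0, 0, 0, 0, 0], [10, 0, 0, 0, 0, 0, 0], [10, 0, 0, 0, 0, 0, 0], [10, 0, 0, 0, 0, 0, 0], [10, 0, 0, 0, 0, 0, 0]], force=60)

```text
time: 4.6
tool_pos: [496.5, 247.8, 9.4]
tcp_rot: [-179.9, -0.6, -0.0]
ft_force: [-1.7, -0.6, -1.5]
finger_gap: 26.8
```

servo_tool(motion=[[10, 0, 0, -8, 0, 0, 0], [10, 0, 0, -12, 0, 0, 0], [10, 0, 0, -15, 0, 0, 0], [10, -10, 0, -15, 0, 0, 0], [10, -15, 0, -15, 0, 0, 0], [10, -10, 0, -10, 0, 0, 0], [10, 0, 0, 0, 0, 0, 0], [10, 0, 0, 0, 0, 0, 0], [10, 0, 0, 0, 0, 0, 0]])

```text
time: 5.5
tool_pos: [462.3, 248.4, 95.3]
tcp_rot: [-179.7, -0.9, -0.0]
ft_force: [0.5, -0.5, -2.2]
finger_gap: 26.7
```

servo_tool(motion=[[10, 0, 15, 0, 0, 0, -0.01], [10, 0, 25, 0, 0, 0, -0.01], [10, 0, 35, 0, 0, 0, -0.01], [10, 0, 35, 0, 0, 0, -0.01], [10, 0, 35, 0, 0, 0, -0.01], [10, 5, 35, 0, 0, 0, -0.01], [10, 5, 25, 0, 0, 0, -0.01], [10, 5, 15, 0, 0, 0, -0.006], [10, 0, 0, 0, 0, 0, 0], [10, 0, 0, 0, 0, 0, 0]])

```text
time: 6.5
tool_pos: [485.9, 20.1, 89.6]
tcp_rot: [-179.8, -0.6, 4.4]
ft_force: [-0.4, 0.4, -1.2]
finger_gap: 26.9
```

```bash
python3 - <<'E'
from bench import *
import cv2
t=snapshot("top");s=snapshot("side")
cv2.imwrite("pics/t2.png",cv2.resize(t[130:230,240:340],None,fx=6,fy=6,interpolation=cv2.INTER_CUBIC))
cv2.imwrite("pics/s2.png",cv2.resize(s[165:265,205:345],None,fx=5.5,fy=5.5,interpolation=cv2.INTER_CUBIC))
for i in range(5): 
    q=sense();print(q["tool_pos"].round(1),q["tcp_rot"].round(2))
E
```

```text
[485.8  20.8  89.8] [-179.82   -0.57    4.53]
[485.8  20.8  89.8] [-179.82   -0.57    4.53]
[485.8  20.8  89.8] [-179.82   -0.57    4.53]
[485.8  20.8  89.8] [-179.82   -0.57    4.53]
[485.8  20.8  89.8] [-179.82   -0.57    4.53]
```

View pics/s2.png

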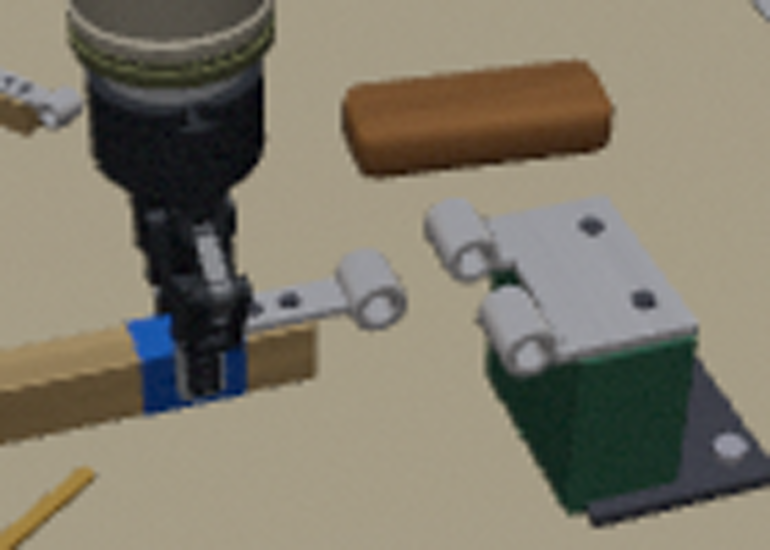

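View pics/t2.png

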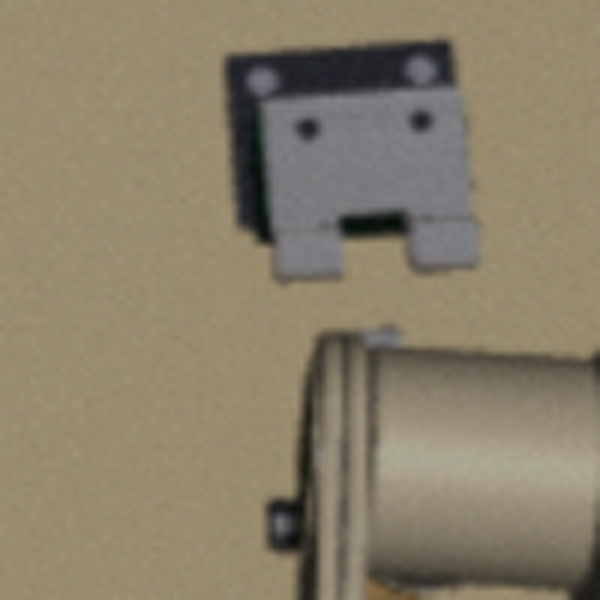

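```bash
cat > rel.py <<'E'
from fit import *
from scipy.spatial.transform import Rotation as Ro
def T2(u,v):return np.array([(u+.5)/6-.5+240,(v+.5)/6-.5+130])
def S2(u,v):return np.array([(u+.5)/5.5-.5+205,(v+.5)/5.5-.5+165])
jamb=[("top",(-69,53,112),T(297,217)),("top",(-69,18,112),T(345,216)),("top",(-69,-18,112),T(391,208)),("top",(-69,-53,112),T(441,208)),
("side",(-55,-53,112),S(557,236)),("side",(-55,18,112),S(508,153)),
("top",(-69,53,112),T2(275,281)),("top",(-69,18,112),T2(342,277)),("top",(-69,-18,112),T2(411,269)),("top",(-69,-53,112),T2(478,266)),
("side",(-55,-53,112),S2(530,350)),("side",(-55,18,112),S2(473,260))]
E
python3 - <<'E'
from rel import *
q,r=fit(jamb,[680,25,0,0]);print("jamb",q[:2],np.degrees(q[2]),q[3]);print(r.round(2).tolist())
h=rz(q[2])@[-55,0,112]+[q[0],q[1],q[3]];print("hole",h)
# arm: origin at leaf hole, unknown x,y,z,pitch,yaw
obs=[("side",(120,-15,36.5),S2(380,305)),("side",(90,-14,0),S2(316,376)),("side",(55,-14,0),S2(245,395)),("side",(5,-14,0),S2(143,412)),
("top",(134,-15,36.5),T2(398,330))]
yaw0=np.radians(4.0)
def f(p,full=False):
    R=Ro.from_euler("xyz",[0,p[3],p[4]]).as_matrix()
    o=np.array([proj(n,R@(np.array(l)-[120,0,36.5])+p[:3])[0]-px for n,l,px in obs])
    return o if full else np.r_[o.ravel(),(p[3])/.02,(p[4]-yaw0)/.01]
s=least_squares(f,[572,27,112,0,yaw0],x_scale=[10,10,10,.1,.1])
print("leaf hole",s.x[:3],np.degrees(s.x[3:]));print(f(s.x,1).round(2).tolist())
print("gap rel in jamb axes",rz(q[2]).T@(h-s.x[:3]))
E
```

```text
jamb [685.20124237  25.233576  ] 3.9642840414891483 0.7431921862940007
[[0.16, 0.08], [-0.15, -0.51], [0.34, 0.54], [-0.44, -0.28], [0.17, -0.17], [-0.04, 0.18], [0.08, -0.06], [0.03, -0.22], [-0.03, 0.27], [-0.07, -0.06], [-0.13, 0.37], [-0.19, -0.21]]
hole [630.33283868  21.43117203 112.74319219]
leaf hole [572.90052294  24.25456084 118.95895769] [-1.46782523e-04  3.99741895e+00]
[[-0.27, 0.15], [0.02, 0.1], [-0.02, -0.55], [-0.37, 0.45], [0.04, -0.81]]
gap rel in jamb axes [57.09970582 -6.78719459 -6.21576551]
```

servo_tool(motion=[[10, 7, 2, 2, 0, 0, 0.004], [10, 8, 2, 2, 0, 0, 0.004], [10, 7, 2, 1.5, 0, 0, 0], [10, 5, 0, 0, 0, 0, 0], [10, 0, 0, 0, 0, 0, 0], [10, 0, 0, 0, 0, 0, 0]])

```text
time: 7.2
tool_pos: [515.7, 19.4, 83.6]
tcp_rot: [-179.8, -0.6, 4.3]
ft_force: [0.8, 0.2, -2.3]
finger_gap: 26.9
```

```bash
python3 - <<'E'
from bench import *
import cv2,numpy as np
t=np.mean([snapshot("top") for _ in range(3)],0).astype(np.uint8);s=np.mean([snapshot("side") for _ in range(3)],0).astype(np.uint8)
a=cv2.resize(t[155:205,275:335],(780,650),interpolation=cv2.INTER_CUBIC)[:500,:400] # 13x
a=cv2.resize(t[160:206,280:310],(390,598),interpolation=cv2.INTER_CUBIC)
b=cv2.resize(s[195:245,255:306],(408,400),interpolation=cv2.INTER_CUBIC)
b=cv2.copyMakeBorder(b,0,198,0,0,cv2.BORDER_CONSTANT)
cv2.imwrite("pics/c3.png",cv2.hconcat([a,b]))
q=sense();print(q["tool_pos"].round(1),q["tcp_rot"].round(2))
E
```

```text
[515.6  19.3  83.8] [-179.79   -0.58    4.24]
```

View pics/c3.png

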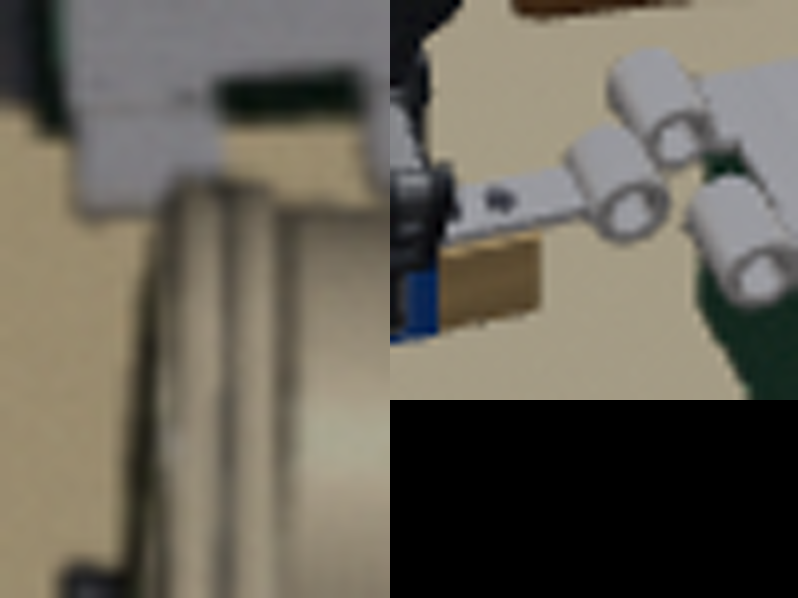

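```bash
cat >> rel.py <<'E'
def S3(u,v):return np.array([(u-390+.5)/8-.5+255,(v+.5)/8-.5+195])
E
python3 - <<'E'
from rel import *
J=jamb+[("side",(-55,-53,112),S3(764,277)),("side",(-55,18,112),S3(683,138))]
q,r=fit(J,[680,25,0,0]);h=rz(q[2])@[-55,0,112]+[q[0],q[1],q[3]];print(h,np.degrees(q[2]));print(r[-8:].round(2).tolist())
R=rz(np.radians(4.0));p=np.array([602.7,22.3,113.0])
for l,px in(((0,-15,0),S3(633,212)),((-30,-14,-36.5),S3(540,308))):
    x=R@np.array(l)+p;print("pred-obs",proj("side",x)[0]-px)
for e in np.eye(3):print("px/mm",(proj("side",x+e)-proj("side",x))[0])
print("rel jamb",rz(q[2]).T@(h-p))
E
```

```text
[630.63945385  21.30470451 112.36508128] 3.920297523597454
[[0.1, -0.14], [0.06, -0.3], [-0.01, 0.2], [-0.05, -0.12], [-0.03, 0.5], [-0.07, -0.08], [-0.38, -0.46], [-0.67, -0.03]]
pred-obs [-0.19083753 -0.4008667 ]
pred-obs [0.00804709 0.35490159]
px/mm [ 0.36949015 -0.06156771]
px/mm [-0.10222183 -0.25069303]
px/mm [ 0.00770207 -0.28625652]
rel jamb [27.80603183 -2.90315145 -0.63491872]
```

servo_tool(motion=[[10, 0, 1.5, 0.3, 0, 0, 0.005], [10, 0, 1.3, 0.3, 0, 0, 0], [10, 0, 0, 0, 0, 0, 0], [10, 3, 0, 0, 0, 0, 0], [10, 4, 0, 0, 0, 0, 0], [10, 4, 0, 0, 0, 0, 0], [10, 2, 0, 0, 0, 0, 0], [10, 0, 0, 0, 0, 0, 0], [10, 0, 0, 0, 0, 0, 0]])

```text
time: 8.4
tool_pos: [530.2, 17.1, 83.5]
tcp_rot: [-179.8, -0.6, 3.9]
ft_force: [-0.1, -0.7, -2.4]
finger_gap: 27.1
```

```bash
cat > look.py <<'E'
from bench import *
import cv2,numpy as np,sys
s=np.mean([snapshot("side") for _ in range(4)],0).astype(np.uint8)
cv2.imwrite(sys.argv[1],cv2.resize(s[198:243,262:320],None,fx=13,fy=13,interpolation=cv2.INTER_CUBIC))
q=sense();print(q["time"],q["tool_pos"].round(1),q["tcp_rot"].round(2),q["ft_force"].round(1))
E
python3 look.py pics/s4.png
```

```text
8.6 [530.   17.   83.6] [-179.79   -0.62    3.91] [ 0.3 -0.6 -2.7]
```

View pics/s4.png

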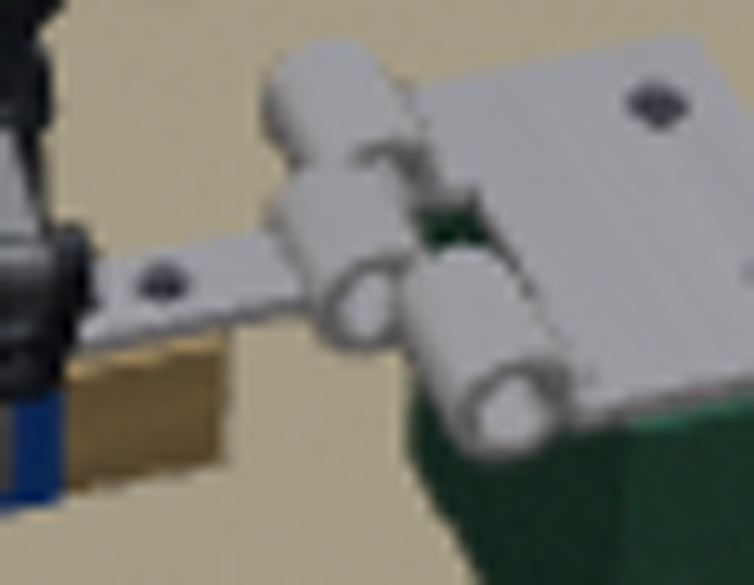

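```bash
cat >> rel.py <<'E'
def S4(u,v):return np.array([(u+.5)/13-.5+262,(v+.5)/13-.5+198])
E
python3 - <<'E'
from rel import *
h=np.array([630.6,21.3,112.4]);a=np.radians(3.92);R=rz(a)
p=np.array([617.1,19.5,112.8]);inv=lambda px:((px-198+.5)*13-.5)
def crop(x):
    w=proj("side",x)[0];return ((w-[262,198]+.5)*13-.5).round(0)
print("jamb near hole",crop(R@[0,-53,0]+h),"obs 510,410")
print("jamb far tube near end hole",crop(R@[0,18,0]+h))
print("arm near hole",crop(R@[0,-15,0]+p),"obs 365,305")
print("arm batten corner",crop(R@[-30,-14,-36.5]+p),"obs 222,464")
print("rel",R.T@(h-p))
for d in((1,0,0),(0,1,0),(0,0,1)):print(crop(R@(np.array([0,-15,0])+np.array(d)*3)+p))
E
```

```text
jamb near hole [512. 405.] obs 510,410
jamb far tube near end hole [377. 185.]
arm near hole [375. 299.] obs 365,305
arm batten corner [226. 465.] obs 222,464
rel [13.59147081  0.87288101 -0.4       ]
[390. 296.]
[370. 290.]
[376. 287.]
```

servo_tool(motion=[[10, 3, 0, 0, 0, 0, 0], [10, 4, 0, 0, 0, 0, 0], [10, 4, 0, 0, 0, 0, 0], [10, 3, 0, 0.2, 0, 0, 0], [10, 0, 0, 0, 0, 0, 0], [10, 0, 0, 0, 0, 0, 0]])

```text
time: 9.2
tool_pos: [545.4, 18.1, 83.6]
tcp_rot: [-179.8, -0.6, 3.9]
ft_force: [-0.3, -0.5, -1.3]
finger_gap: 27.1
```

```bash
python3 look.py pics/s5.png; python3 - <<'E'
from rel import *
import cv2
im=cv2.imread("pics/s5.png");im0=im.copy()
h=np.array([630.6,21.3,112.4]);R=rz(np.radians(3.92));t=np.linspace(0,2*np.pi,60)
def circ(y,r,col,off=(-2,5)):
    X=np.array([[r*np.cos(k),y,r*np.sin(k)] for k in t])@R.T+h
    w=(proj("side",X)-[262,198]+.5)*13-.5+off
    cv2.polylines(im,[np.int32(w*8)],True,col,1,cv2.LINE_AA,3)
for y in(-53,18,-18):circ(y,14,(0,0,255))
for y in(-15,15):circ(y,14,(255,0,0))
circ(-15,7.5,(255,0,0));circ(-53,7.5,(0,0,255))
c=lambda i:i[60:500,180:580]
cv2.imwrite("pics/o5.png",cv2.hconcat([c(im0),c(im)]))
E
```

```text
9.4 [545.2  18.1  83.6] [-179.79   -0.64    3.91] [ 0.3 -0.6 -1.9]
```

View pics/o5.png

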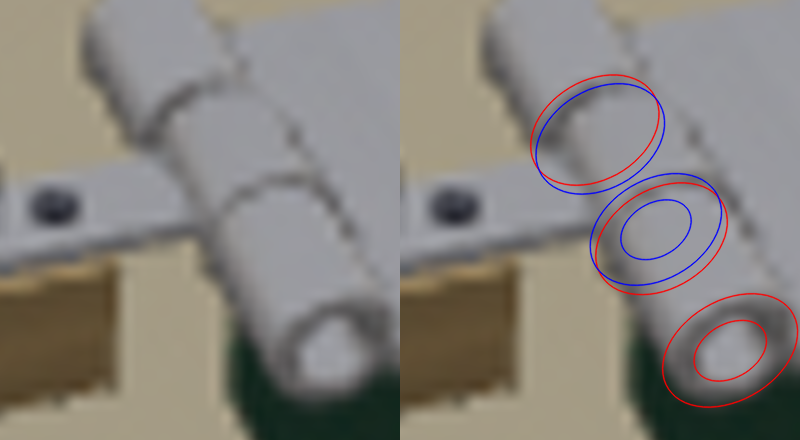

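The knuckle sits between the two tubes, with the far seam at o5 (210,82), the near seam at (270,180), and no contact force. I'll compare the darkness of the two seams to judge centring.

```bash
python3 - <<'E'
from bench import *
from rel import *
import cv2
from scipy.ndimage import map_coordinates
s=np.mean([snapshot("side").astype(float) for _ in range(12)],0)
np.save("s6.npy",s);g=s.mean(2)
h=np.array([630.6,21.3,112.4]);R=rz(np.radians(3.92))
ys=np.arange(-30,30.1,1.5)
print("y   ",ys.tolist())
for ang in(75,90,105,120,135,150):
    k=np.radians(ang)
    X=np.array([[13.9*np.cos(k),y,13.9*np.sin(k)] for y in ys])@R.T+h
    w=proj("side",X)+np.array([-2,5])/13
    print(ang,map_coordinates(g,[w[:,1],w[:,0]],order=3).round(0).astype(int).tolist())
im=cv2.resize(s[200:232,270:302].clip(0,255).astype(np.uint8),(600,600),interpolation=cv2.INTER_LANCZOS4)
cv2.imwrite("pics/z6.png",cv2.convertScaleAbs(im,alpha=1.4,beta=-40))
q=sense();print(q["tool_pos"].round(1),q["ft_force"].round(1),q["wrist_torque"].round(2))
E
```

```text
y    [-30.0, -28.5, -27.0, -25.5, -24.0, -22.5, -21.0, -19.5, -18.0, -16.5, -15.0, -13.5, -12.0, -10.5, -9.0, -7.5, -6.0, -4.5, -3.0, -1.5, 0.0, 1.5, 3.0, 4.5, 6.0, 7.5, 9.0, 10.5, 12.0, 13.5, 15.0, 16.5, 18.0, 19.5, 21.0, 22.5, 24.0, 25.5, 27.0, 28.5, 30.0]
75 [156, 155, 154, 156, 161, 161, 151, 132, 119, 118, 132, 150, 160, 160, 156, 154, 154, 155, 155, 155, 155, 154, 154, 155, 155, 155, 153, 148, 139, 129, 125, 127, 135, 145, 153, 157, 157, 156, 156, 156, 156]
90 [157, 156, 156, 156, 158, 160, 155, 138, 125, 128, 143, 154, 156, 155, 155, 156, 156, 155, 155, 155, 155, 154, 154, 154, 155, 156, 154, 145, 133, 125, 125, 135, 149, 159, 160, 157, 155, 155, 156, 157, 157]
105 [156, 156, 156, 156, 156, 150, 134, 117, 117, 134, 152, 158, 156, 154, 154, 154, 154, 154, 153, 153, 153, 154, 154, 153, 153, 153, 151, 144, 126, 107, 104, 122, 143, 155, 158, 157, 157, 157, 157, 157, 157]
120 [154, 154, 152, 151, 153, 152, 141, 128, 128, 140, 151, 154, 154, 153, 153, 153, 153, 151, 150, 150, 151, 150, 149, 148, 149, 153, 153, 136, 108, 92, 102, 127, 148, 156, 157, 156, 156, 156, 156, 156, 156]
135 [148, 147, 147, 147, 146, 141, 132, 126, 131, 141, 145, 144, 142, 140, 139, 139, 139, 138, 136, 135, 134, 134, 133, 132, 129, 126, 120, 107, 94, 95, 111, 133, 148, 152, 152, 151, 151, 152, 152, 151, 150]
150 [119, 119, 118, 118, 115, 110, 107, 107, 111, 119, 124, 126, 125, 123, 122, 125, 129, 129, 125, 120, 117, 119, 123, 125, 118, 107, 96, 90, 91, 99, 111, 123, 128, 129, 129, 130, 130, 129, 126, 125, 125]
[545.3  18.1  83.7] [ 0.1  0.  -2.6] [-0.   -0.01  0.04]
```

View pics/z6.png

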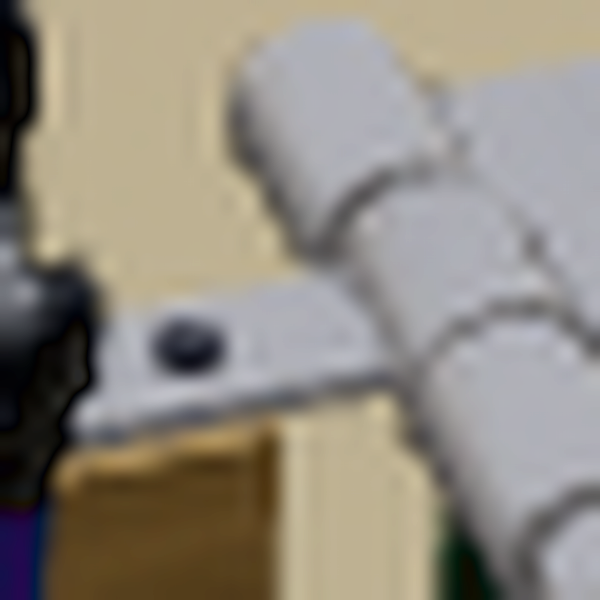

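The profiles agree with the arm readings: the knuckle is about 1.5 mm too far in +x and about 0.6 mm towards the near tube. I'll trim slightly, then hold.

servo_tool(motion=[[10, -1.4, -0.6, 0, 0, 0, 0], [10, 0, 0, 0, 0, 0, 0]])

```text
time: 10.2
tool_pos: [543.8, 18.6, 83.6]
tcp_rot: [-179.8, -0.6, 3.9]
ft_force: [-0.5, 0.5, -1.6]
finger_gap: 26.8
```

```bash
python3 - <<'E'
from bench import *
from rel import *
from scipy.ndimage import map_coordinates
s=np.mean([snapshot("side").astype(float) for _ in range(12)],0);g=s.mean(2);g0=np.load("s6.npy").mean(2)
h=np.array([630.6,21.3,112.4]);R=rz(np.radians(3.92));ys=np.arange(-30,30.1,.5)
for ang in(75,90,105,120):
    k=np.radians(ang);X=np.array([[13.9*np.cos(k),y,13.9*np.sin(k)] for y in ys])@R.T+h
    w=proj("side",X)+np.array([-2,5])/13
    o=[]
    for G in(g0,g):
        d=155-map_coordinates(G,[w[:,1],w[:,0]],order=3);o+=[round(d[(ys>9)&(ys<20)].sum()),round(d[(ys>-23)&(ys<-12)].sum())]
    print(ang,"before far/near",o[:2],"now",o[2:])
for _ in range(4):
    snapshot("side");q=sense();print(q["time"],q["tool_pos"].round(1),q["tcp_rot"].round(2),q["ft_force"].round(1),round(float(q["finger_gap"]),1))
E
```

```text
75 before far/near [405, 367] now [337, 391]
90 before far/near [352, 249] now [318, 368]
105 before far/near [558, 362] now [369, 497]
120 before far/near [654, 270] now [483, 333]
10.85 [544.   18.5  83.7] [-179.8    -0.66    3.9 ] [-0.1  0.2 -2.4] 27.0
10.9 [544.   18.5  83.7] [-179.8    -0.66    3.9 ] [ 0.4  0.6 -2.3] 27.0
10.95 [544.   18.5  83.7] [-179.8    -0.66    3.91] [-0.6 -0.3 -2. ] 27.0
11.0 [544.   18.5  83.7] [-179.8    -0.66    3.9 ] [ 0.3  0.2 -1.9] 26.8
```

Both seams are now about equal, with no lateral force and the arm still. It has held for more than 0.8 s, so I'm handing in.

```bash
python3 -c "from bench import *; print(hand_in())"
```

```text
the job is handed in; nothing more can be done
None
```

I gripped the middle-sized flap arm by its blue band, lifted it, and brought its knuckle into the gap between the jamb's knuckles. I handed the job in at about 11 s with the arm still held there and motionless. No verdict was reported.

**Fit in the gap:** After a final trim of about 1.5 mm, the two seams beside the knuckle were about equally dark in the side view, so it looks centred to about 1 mm. I put the remaining error between the hole centres at about 1–2 mm, against the 5 mm allowed.

**Angles:** The gripper was turned 3.9°, the same as my jamb fit of 3.9°. Its tilt was about 0.7°, and the arm's slope came from one side-view fit, so it should be level. The angle figures are only as good as the camera fit.

**Forces and grip:** Wrist force stayed at about 2 N, which is the arm's weight, with no steady sideways push beyond noise. The fingers held at 27 mm with grip force set to 60 N.

**Disagreements and limits:**
- Arm readings and camera estimates differed by up to 3.5 mm in y before insertion, so I relied on the relative view in the side camera.
- The top camera was blocked at the end and could not confirm the fit.
- I did not re-measure the four bystanders. The path kept clear of them, and no contact showed in the force readings at the end of each move.

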